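# Tighten a lens retaining ring with a two-pin spanner

### The arm

A 7-joint arm with a two-finger parallel gripper is mounted at the origin on the work surface; the furniture and walls round the work are solid. World frame = base frame: x ahead of the robot, y to its left, z up, the work surface at z = 0. Lengths are in m, angles in degrees, forces in N, time in s.
With the tool pointing down it reaches from about 0.425 to 0.875 m from the base axis. Payload 4.7 kg.
Tool frame: the origin (TCP) lies at the centre of the arm's flange, where the gripper is bolted on; the fingertips stand 182 mm ahead of it and the grasp point (between the pads) lies 164 mm ahead of it; z points along the fingers, y is the line along which they close (so a half turn about z gives the same grasp; the last joint's range is limited). The gripper opens to 87 mm and grips with 3 to 60 N. Pads are 19 mm wide; open, the fingers measure 117 mm over their backs; the gripper's body (75 mm by 190 mm) begins 51 mm behind the grasp point.
Start: joints at [67.557, 18.392, -4.016, 83.108, 1.295, 78.541, -3.26], TCP at [0.257, -0.597, 0.405] pointing down, gripper open.
Joint ranges: [-163.93, 163.93], [-17.29, 119.83], [-79.2, 71.16], [3.27, 140.29], [-89.18, 269.18], [5.43, 117.66], [-154.24, 154.24]. Speed limits (degrees/s): [147.25, 147.25, 180, 180, 180, 180, 180].

### API

Orientations are given as [roll, pitch, yaw] about the fixed x, y, z axes, in that order (R = Rz(yaw) Ry(pitch) Rx(roll)).
In Python, from cell import env gives the robot as it stands. The module is installed in compiled form; this text tells all that it offers.
- The arm moves only by the tool step_arm, never from a script. Its argument "steps" is one flat list of numbers, 5 for each row, row after row: the opening, from 0 (shut) to 1 (fully open), then the shift along the tool's x, y, z in mm, then the turn about the tool's z in degrees. In form: [grip, dx, dy, dz, roll, grip, dx, dy, dz, roll, ...]. A call has 1 to 12 rows; each row shifts and turns the commanded pose from where the row before left it, along the tool's axes as they then stand; what a row does not reach is not made up. A row lasts 1/8 s, in which the tool goes at most 62.5 mm and 10.7 degrees, less where a joint would pass 70% of its speed; a pose out of reach is approached as far as the arm can. A call with a gripper value outside its range is refused whole. The fingers move at their own pace and stop on an object; "grip_force" is the grip in N (left out, the last holds). Time passes only in rows, so rows that do not move let the fingers close. It gives the time, the measured TCP pose, the force, the opening and the grip force at its end, in the units of the state.
- env.get_obs(): the state, without advancing time (a new reading comes with each control period).
- env.read_camera(name): name is "scene" or "top" or "wrist"; returns a dict with "image" (384x512x3 uint8, red, green, blue), "camera_matrix" (3x3 intrinsics, pixels), "R" (3x3) and "t" (3): a world point X has camera coordinates R X + t. Camera axes: x right, y down, z forward; pixel columns grow to the right and rows downward; lengths in m; the calibration is good to about 2 mm. A picture is of the moment at which its call begins. There is no depth.
- env.sign_off(): hands the job in; it is judged then, once.
The state is a dict: "time_s": time; "qpos": joint angles; "joint_velocities": joint speeds; "effort": joint torques, N m; "tool_pos": TCP position; "tool_rot": TCP orientation; "force": force on the tool from outside, world axes, zero at the start; "wrist_torque": the same for the moment, N m; "grip_width": finger opening in m; "grasp_force": force on a finger pad.
Only numpy, scipy, OpenCV 4.12 (cv2) and the standard library are available. Lean on these libraries where they do the work, as an engineer would, in place of code of your own. Each camera call takes 0.05 s, during which the arm holds its last target. There are 200 camera calls.

### The job

Take the red-handled two-pin spanner from its sloping stand, stand it upright on the brass retaining ring of the lens cell with both pins fully down in the two holes, and let go of it. Then take it again by the handle and, keeping both pins fully home, turn the ring clockwise (seen from above) until it is tight against its stop. Leave the spanner standing upright in the ring, and do not disturb the bottle, the tin or the cup.

Things in the scene. Friction and masses are not known exactly. Their poses are not given: they have to be found in the camera images.
- spanner: two-pin spanner, 140 mm long: steel head bar (84 x 26 x 18 mm along y, x, z), red handle, two steel pins. Origin: middle of the head's flat end face, between the pins; z runs up the handle to its black end at z = 126 mm. Pins at y = +31 and -31 mm, 9 mm thick, round-tipped, 14 mm long towards -z. 0.15 to 0.31 kg, balance near z = 40 mm. Starts in the stand, handle rising 30 degrees, +x side down.
- handle_mid (a point): point inside the spanner's red handle, on its centre line, 96 mm from the face (30 mm below the black end); axes as the spanner's. The handle measures 30 mm along y and 26 mm along x. In the stand the handle above z = 72 mm overhangs freely, this point about 84 mm above the bench.
- stand: blue sloping stand, fixed to the bench (base 130 x 104 x 8 mm). Origin on the bench, under the stored spanner's origin (36 mm above it); +x is the level direction in which the stored handle points, y runs along the head bar. Low cheeks (18 mm) beside the head and a toe between the pins; the spanner lifts straight up out of it.
- ring_top (a point): on the axis of the brass retaining ring, level with its flat top, 50 mm above the bench; turns with the ring, z up, y axis through the two holes. Ring 89 mm outside, 40 mm inside, 16 mm deep, 4 mm proud of the barrel. With the pins home the spanner's face lies flat on the ring (spanner origin at this point), either way round, and the spanner stands by itself.
- ring_hole (a point): mouth of one of the two holes, at y = +31 mm from the ring's axis (the other is at -31 mm). Holes 11.5 mm in diameter, widened to 15.5 mm in the top 2 mm, 16 mm deep, so the pins do not bottom.
- lock_ring (a joint): turn of the ring in rad, growing as it is turned clockwise seen from above; starts between 0 and 0.5; the hard stop is at 2.3. Steady friction of about 0.3 N m; it stays where it is left and does not move along its axis.
- amber_bottle: small brown bottle with a black cap, 42 mm in diameter, 76 mm high, loose; leave alone. Origin under its centre, z up.
- jump_ring_tin: round aluminium tin, 76 mm in diameter, 32 mm high, loose; leave alone. Origin under its centre, z up.
- flux_cup: cream cup with a lid, 86 mm in diameter, 72 mm high, loose; leave alone. Origin under its centre, z up.

How it is judged:
By the outcome, as a careful person would: the job done as asked, in the order asked, and still so for the second after the job is handed in, with the robot touching nothing.
It also fails if it takes over 64 s, if anything falls off the work surface, if the arm or the gripper's body presses on something with over 40 N, if the wrist force passes 120 N, or if a joint passes its speed limit or range.

## Working session

There is one attempt and no reset: what is moved stays moved. The work goes in short steps, Python scripts to look and compute and a tool call to move; the robot and the scene stay as the last step left them, time stands still between calls to the robot, and variables do not carry over. Pictures are saved under pics/ and viewed, at most 10 in all, crops included, and the job is handed in when it is done.

Besides the shell and the picture viewer there is one more tool, called after "Request:" in YAML: its name, and indented under it one key for each argument. step_arm: Moves the arm, as the interface text tells. Its arguments: {"type":"object","properties":{"steps":{"type":"array","items":{"type":"number"}},"grip_force":{"type":"number"}},"required":["steps"]}

```bash
mkdir -p pics; cat > h.py <<'E'
import numpy as np, cv2
from cell import env
def cam(n,f=None):
    c=env.read_camera(n)
    if f: cv2.imwrite('pics/'+f,c['image'][:,:,::-1])
    return c
def plane(c,uv,z):
    K,R,t=[np.array(c[k]) for k in('camera_matrix','R','t')]
    o=-R.T@t; d=R.T@np.linalg.inv(K)@np.array([uv[0],uv[1],1.]); return o+d*(z-o[2])/d[2]
def proj(c,X):
    p=np.array(c['camera_matrix'])@(np.array(c['R'])@np.array(X)+c['t']); return p[:2]/p[2]
def blobs(m,amin=30):
    n,l,s,ce=cv2.connectedComponentsWithStats(m.astype(np.uint8))
    return [(ce[i].round(1),s[i]) for i in range(1,n) if s[i][4]>amin]
E
python3 - <<'E'
from h import *
a=cam('scene','s1.png');b=cam('top','t1.png')
for c in(a,b):
    print((-np.array(c['R']).T@c['t']).round(3),np.array(c['R']).round(2).tolist(),np.array(c['camera_matrix'])[0,0])
i=np.hstack([a['image'],b['image']])[:,:,::-1]
o=env.get_obs();print(o)
E
```

```text
[ 0.234 -0.508  0.856] [[0.85, -0.52, 0.01], [-0.41, -0.67, -0.62], [0.33, 0.52, -0.79]] 347.00207902982316
[0.471 0.036 1.139] [[0.01, -1.0, 0.02], [-1.0, -0.01, -0.06], [0.06, -0.02, -1.0]] 383.0300803158353
{'time_s': 0.1, 'qpos': array([67.55619553, 18.4350757 , -4.01603014, 83.16838293,  1.29608259,
       78.54021211, -3.25853997]), 'joint_velocities': array([-0.00971714, -0.17437179,  0.01058392, -0.10542041, -0.06530602,
        0.08190266, -0.05460904]), 'effort': array([-6.47000661e-06, -4.92570841e+01, -4.05625328e-01, -3.13399494e+01,
       -6.41326653e-02,  3.94041196e-02,  9.48939146e-05]), 'tool_pos': array([ 0.25650091, -0.59705144,  0.40376357]), 'tool_rot': array([-1.79901623e+02,  6.34449233e-03,  2.32555642e+01]), 'force': array([-0.09568411,  0.68270568, -1.00615022]), 'wrist_torque': array([ 0.00963981, -0.00879939, -0.03287811]), 'grasp_force': 0.0, 'grip_width': 0.08686337799794426}
```

View pics/s1.png

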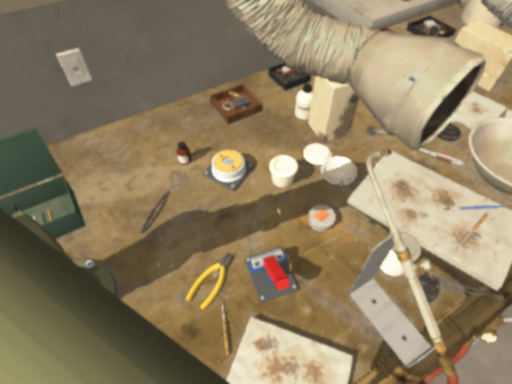

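View pics/t1.png

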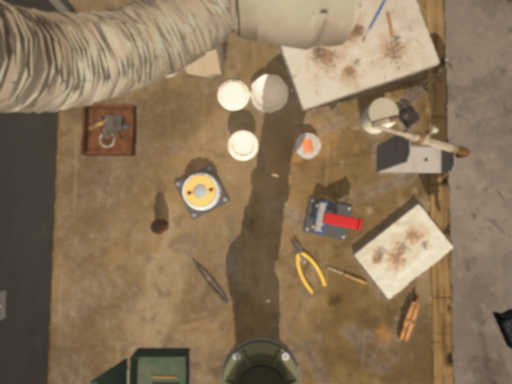

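The scene view shows the ring at (229,162), the bottle at (183,153), the cup at (283,170), the tin at (321,217) and the red handle at (276,272). In the top view the ring is at (202,192), the handle at (343,222) pointing right, the bottle at (159,227), the cup at (242,145) and the tin at (308,146). A duct hangs over the far side.

```bash
python3 - <<'E'
from h import *
b=cam('top');a=cam('scene')
crops=[]
for n,c,z in(('top',b,.09),('scene',a,.09)):
    h=cv2.cvtColor(c['image'],cv2.COLOR_RGB2HSV)
    m=((h[...,0]<6)|(h[...,0]>174))&(h[...,1]>170)&(h[...,2]>100)
    for ce,s in blobs(m,60):
        ys,xs=np.nonzero(m&(cv2.connectedComponents(m.astype(np.uint8))[1]==cv2.connectedComponents(m.astype(np.uint8))[1][int(ce[1]),int(ce[0])]))
        r=cv2.minAreaRect(np.c_[xs,ys].astype(np.float32)); print(n,ce,s,r,[plane(c,p,z).round(3)[:2].tolist() for p in cv2.boxPoints(r)],plane(c,ce,z).round(3))
    m=(h[...,0]>15)&(h[...,0]<30)&(h[...,1]>130)&(h[...,2]>190)
    for ce,s in blobs(m,100): print(n,'yellow',ce,s,plane(c,ce,.05).round(3))
print([plane(b,p,z).round(3) for p,z in (((159,227),.07),((242,145),.07),((308,146),.03))])
A=cv2.resize(b['image'][155:275,150:390],None,fx=3.3,fy=3.3,interpolation=cv2.INTER_CUBIC)[:,:,::-1]
cv2.imwrite('pics/t2.png',A)
E
```

```text
top [343.9 221. ] [325 214  38  16 365] ((343.3800354003906, 221.16000366210938), (37.29762268066406, 10.73312759399414), 10.30484676361084) [[0.453, -0.169], [0.482, -0.174], [0.464, -0.276], [0.435, -0.27]] [ 0.459 -0.224  0.09 ]
top yellow [315.4 268.2] [301 253  25  33 155] [ 0.325 -0.152  0.05 ]
top yellow [302. 274.] [296 254  17  40 160] [ 0.309 -0.114  0.05 ]
scene [276.3 273.1] [265 257  24  33 436] ((276.3070983886719, 272.5459899902344), (34.69960021972656, 13.945208549499512), 60.64224624633789) [[0.441, -0.19], [0.476, -0.19], [0.468, -0.275], [0.435, -0.274]] [ 0.454 -0.235  0.09 ]
scene yellow [227.8 160.6] [215 150  27  21 322] [0.542 0.176 0.05 ]
scene yellow [207.2 283.7] [186 263  38  47 476] [ 0.307 -0.156  0.05 ]
[array([0.439, 0.285, 0.07 ]), array([0.67 , 0.058, 0.07 ]), array([ 0.677, -0.134,  0.03 ])]
```

View pics/t2.png

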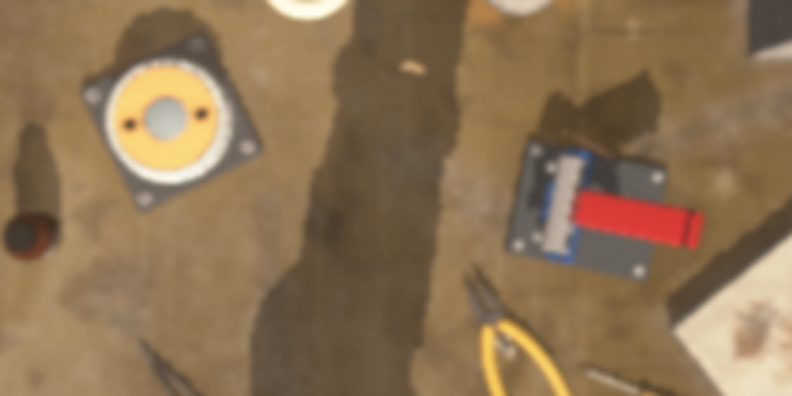

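The crop shows the head bar from about (570,157) to (553,252), so the handle's heading is about -99°. The ring holes are at (130,124) and (201,114). Next I move above the handle for a close look.

Request:
step_arm:
  steps: [1,32.5,-25.5,0,0,1,32.5,-25.5,0,0,1,32.5,-25.5,0,0,1,32.5,-25.5,0,0,1,32.5,-25.5,0,0,1,32.5,-25.5,0,0,1,32.5,-25.5,0,0,1,32.5,-25.5,0,0,1,32.5,-25.5,0,0,1,32.5,-25.5,0,0]

```text
time_s: 1.45
tool_pos: [0.4549, -0.2333, 0.4047]
tool_rot: [180.0, 0.0, 23.2]
force: [0.9, 0.9, 0.1]
grip_width: 0.0869
grasp_force: 0.0
```

Request:
step_arm:
  steps: [1,0,0,0,-9.5,1,0,0,0,-9.5,1,0,0,0,-9.5,1,0,0,0,-9.5,1,0,0,0,-9.5,1,0,0,0,-9.5,1,0,0,0,0,1,0,0,0,0]

```text
time_s: 2.45
tool_pos: [0.4545, -0.2346, 0.4047]
tool_rot: [-180.0, 0.0, 80.1]
force: [0.7, 0.0, 0.2]
grip_width: 0.0869
grasp_force: 0.0
```

```bash
python3 - <<'E'
from h import *
c=cam('wrist','w1.png');o=env.get_obs();print(o['tool_pos'],o['tool_rot'],o['qpos'])
print((-np.array(c['R']).T@c['t']).round(3),np.array(c['R']).round(2).tolist())
E
```

```text
[ 0.4544836  -0.23461734  0.40469371] [-1.79995914e+02  4.16672380e-03  8.01265080e+01] [ 46.26548599   2.51577924 -22.46896772 101.83334249   0.99650465
  75.84665806  13.69879597]
[ 0.468 -0.152  0.385] [[0.99, -0.17, -0.0], [-0.16, -0.94, 0.3], [-0.05, -0.3, -0.95]]
```

View pics/w1.png

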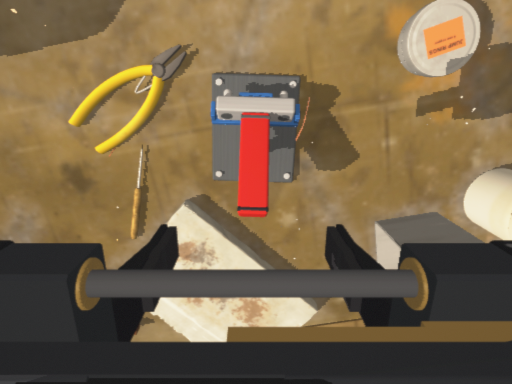

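The wrist view shows the red handle running from (256,118) down to its black end at (252,214), with the head bar from (216,104) to (295,106).

```bash
python3 - <<'E'
from h import *
c=cam('wrist');h=cv2.cvtColor(c['image'],cv2.COLOR_RGB2HSV)
m=((h[...,0]<6)|(h[...,0]>174))&(h[...,1]>170)&(h[...,2]>80); m[:, :200]=0;m[240:]=0;m[:,310:]=0
def fh(p0,z,): return plane(c,p0,.036+z*.5+.0113)
ys,xs=np.nonzero(m);print(xs.min(),xs.max(),ys.min(),ys.max())
P=[]
for v in range(ys.min()+6,ys.max()-2,4):
    u=xs[ys==v]; P.append((u.min()/2+u.max()/2,v))
P=np.array(P);k=np.polyfit(P[:,1],P[:,0],1);print(k)
uv=lambda v:(np.polyval(k,v),v)
v1=ys.max()
for lab,v,z in(('tipred',v1,.12),('tip',216,.126),('base',ys.min(),.018)):
    print(lab,v,plane(c,uv(v),.036+z*.5+.0113).round(4))
A=plane(c,uv(ys.min()),.056);B=plane(c,uv(216),.110)
d=(B-A)[:2];print('len',np.hypot(*d),'yaw',np.degrees(np.arctan2(d[1],d[0])))
u=d/np.hypot(*d); mid=B[:2]-u*(.126*.866-.0065-.096*.866); mid2=A[:2]+u*(.096*.866-(.018*.866-.0065)); print('handle_mid',mid,mid2)
# ring from top
t=cam('top');print([plane(t,p,.05).round(4) for p in((189.4,192.6),(210.9,189.5))])
o=env.get_obs();print(o['tool_pos'])
E
```

```text
238 268 113 216
[-8.85869565e-03  2.55232518e+02]
tipred 216 [ 0.4498 -0.2654  0.1073]
tip 216 [ 0.45   -0.2642  0.1103]
base 113 [ 0.4672 -0.1717  0.0563]
len 0.09424204831510864 yaw -100.53674051866378
handle_mid [ 0.45352807 -0.24519484] [ 0.45365864 -0.24449283]
[array([0.5358, 0.2065, 0.05  ]), array([0.5451, 0.1459, 0.05  ])]
[ 0.45449558 -0.23461237  0.40473987]
```

Request:
step_arm:
  steps: [1,-10.5,0.8,30,0.5,1,0,0,30,0,1,0,0,30,0,1,0,0,30,0,1,0,0,25,0,1,0,0,12,0,1,0,0,0,0,0,0,0,0,0,0,0,0,0,0,0,0,0,0,0,0,0,0,0,0,0,0,0,0,0]
  grip_force: 8

```text
time_s: 4.1
tool_pos: [0.4535, -0.2451, 0.2479]
tool_rot: [180.0, 0.0, 79.7]
force: [-0.1, -0.0, -0.2]
grip_width: 0.0452
grasp_force: 0.0
```

Request:
step_arm:
  steps: [0,0,0,0,0,0,0,0,-5,0,0,0,0,-10,0,0,0,0,-15,0,0,0,0,-20,0,0,0,0,-20,0,0,0,0,-20,0,0,0,0,-20,0,0,0,0,-10,0,0,0,0,0,0]

```text
time_s: 5.35
tool_pos: [0.4535, -0.2452, 0.3686]
tool_rot: [179.9, 0.1, 79.7]
force: [0.2, -0.2, -2.8]
grip_width: 0.0299
grasp_force: 8.0
```

```bash
python3 - <<'E'
from h import *
a=cam('scene');c=cam('wrist')
cv2.imwrite('pics/w2.png',np.hstack([cv2.resize(a['image'][200:310,210:340],(400,338)),cv2.resize(c['image'],(400,300))[:, :] if 0 else cv2.resize(c['image'],(400,338))])[:,:,::-1])
o=env.get_obs();print(o['tool_pos'],o['tool_rot'],o['force'],o['wrist_torque'],o['grip_width'],o['grasp_force'])
E
```

```text
[ 0.4531854  -0.24503193  0.36717037] [-1.79929471e+02 -7.59206147e-03  7.97541399e+01] [ 0.69941557 -0.07324451 -2.68934236] [-0.09514363 -0.11399006  0.01472647] 0.03010331384201536 7.999938726425171
```

View pics/w2.png

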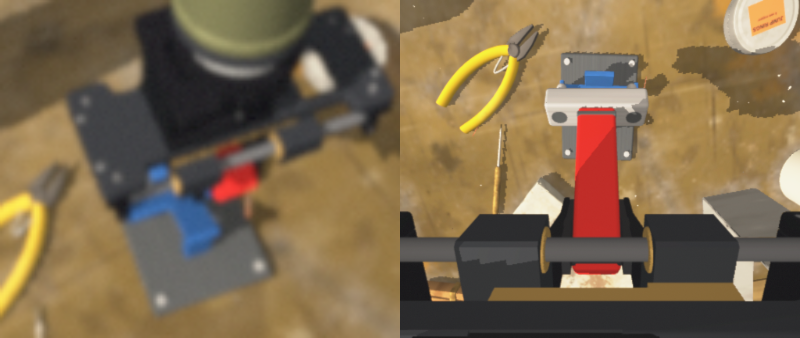

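The spanner is held and lifted. The right panel shows the head bar at about (597,105), still tilted. I'll work out the tilt from the row where the red meets the bar.

```bash
cat >> h.py <<'E'
from scipy.spatial.transform import Rotation as Ro
def tilt():
    c=cam('wrist');o=env.get_obs();h=cv2.cvtColor(c['image'],cv2.COLOR_RGB2HSV)
    m=((h[...,0]<6)|(h[...,0]>174))&(h[...,1]>170)&(h[...,2]>60); m[:,:200]=0;m[:,310:]=0
    ys,xs=np.nonzero(m);v=np.sort(ys)[10]
    R=Ro.from_euler('xyz',o['tool_rot'],degrees=True).as_matrix()
    g=np.array(o['tool_pos'])+R[:,2]*.164; xd=R[:,0]*[1,1,0]; up=np.array([0,0,1.])
    f=[]
    A=np.arange(10,120,.5)
    for a in np.radians(A):
        zz=-xd*np.cos(a)+up*np.sin(a); xx=-xd*np.sin(a)-up*np.cos(a)
        f.append(proj(c,g+zz*(.018-.096)-xx*.013)[1])
    f=np.array(f); return v,A[np.argmin(abs(f-v))],o['grip_width'],np.array(o['force']).round(1),np.array(o['wrist_torque']).round(3)
E
python3 -c "
from h import *
print(tilt())"
```

```text
(np.int64(123), np.float64(42.0), 0.03022683274282411, array([-0.6,  0.7, -1.9]), array([-0.174, -0.088, -0.054]))
```

Request:
step_arm:
  steps: [0,0,0,0,0,0,0,0,0,0,0,0,0,0,0]
  grip_force: 6

```text
time_s: 5.88
tool_pos: [0.4535, -0.2451, 0.3675]
tool_rot: [-180.0, -0.0, 79.8]
force: [-0.0, -0.7, -2.2]
grip_width: 0.0299
grasp_force: 6.0
```

```bash
python3 -c "
from h import *
print(tilt())"
```

```text
(np.int64(133), np.float64(50.5), 0.029509607770601676, array([ 0.5,  0.4, -2.5]), array([-0.079, -0.036, -0.028]))
```

Request:
step_arm:
  steps: [0,0,0,0,0,0,0,0,0,0,0,0,0,0,0,0,0,0,0,0]

```text
time_s: 6.42
tool_pos: [0.4535, -0.2451, 0.3678]
tool_rot: [180.0, 0.0, 79.8]
force: [0.3, 0.9, -2.2]
grip_width: 0.0297
grasp_force: 6.0
```

```bash
python3 -c "
from h import *
print(tilt())"
```

```text
(np.int64(133), np.float64(50.5), 0.03008183439520125, array([ 1.4,  0.2, -2.7]), array([-0.119, -0.047, -0.021]))
```

Request:
step_arm:
  steps: [0,0,0,0,0,0,0,0,0,0,0,0,0,0,0,0,0,0,0,0]
  grip_force: 5

```text
time_s: 6.98
tool_pos: [0.4535, -0.2451, 0.3677]
tool_rot: [180.0, 0.0, 79.8]
force: [-0.0, 0.5, -2.9]
grip_width: 0.0299
grasp_force: 5.0
```

```bash
python3 -c "
from h import *
print(tilt())"
```

```text
(np.int64(140), np.float64(56.0), 0.029812363276225603, array([-0.6,  0.3, -2.1]), array([-0.098, -0.103, -0.009]))
```

```bash
python3 - <<'E'
from h import *
a=cam('scene');b=cam('top')
def tri(p,q):
    P=[np.array(c['camera_matrix'])@np.c_[c['R'],c['t']] for c in(a,b)]
    X=cv2.triangulatePoints(P[0],P[1],np.array(p,float),np.array(q,float));X=(X[:3]/X[3]).ravel();return X.round(3),proj(a,X).round(0)
print(tri((358,62),(236,20)),tri((348,82),(238,38)),tri((420,145),(330,46)))
for z in (.4,.5,.6): print(z,plane(b,(200,90),z),plane(b,(80,108),z),plane(a,(300,80),z),plane(a,(260,35),z))
E
```

```text
(array([0.894, 0.067, 0.339]), array([357.,  62.])) (array([0.877, 0.066, 0.285]), array([348.,  82.])) (array([ 0.906, -0.171,  0.223]), array([412., 146.]))
0.4 [0.71649953 0.13478435 0.4       ] [0.6774422  0.36611279 0.4       ] [0.65996816 0.01011761 0.4       ] [0.68512472 0.22100862 0.4       ]
0.5 [0.68326248 0.12139715 0.5       ] [0.64949309 0.3214062  0.5       ] [ 0.56642484 -0.10369591  0.5       ] [0.5860602  0.06091015 0.5       ]
0.6 [0.65002542 0.10800994 0.6       ] [0.62154398 0.27669961 0.6       ] [ 0.47288151 -0.21750943  0.6       ] [ 0.48699568 -0.09918833  0.6       ]
```

Request:
step_arm:
  steps: [0,0,0,0,0,0,0,0,0,0,0,0,0,0,0,0,0,0,0,0]
  grip_force: 4

```text
time_s: 7.62
tool_pos: [0.4535, -0.2451, 0.3678]
tool_rot: [180.0, 0.0, 79.8]
force: [-0.2, -0.1, -2.9]
grip_width: 0.0301
grasp_force: 4.0
```

```bash
python3 -c "
from h import *
print(tilt())"
```

```text
(np.int64(156), np.float64(67.5), 0.029747229468350334, array([ 0.1,  0.4, -2.9]), array([-0.06 , -0.033,  0.005]))
```

Request:
step_arm:
  steps: [0,45,1,0,0,0,60,1,0,0,0,60,1,0,0,0,55,1,0,0,0,50,1,0,0,0,45,1,0,0,0,40,1,0,0,0,30,1,0,0,0,20,1,0,0,0,15,1,0,0,0,8,1,0,0,0,2,0.5,0,0]

```text
time_s: 9.18
tool_pos: [0.5415, 0.1759, 0.3676]
tool_rot: [-180.0, 0.0, 79.8]
force: [-0.0, -0.4, -2.4]
grip_width: 0.0299
grasp_force: 4.0
```

```bash
python3 -c "
from h import *
print(tilt(),env.get_obs()['tool_pos'])
cam('wrist','w3.png')"
```

```text
(np.int64(192), np.float64(91.0), 0.02999812203987564, array([ 0.1,  0.4, -2.6]), array([ 0.059, -0.092, -0.025])) [0.54152819 0.17572984 0.3676377 ]
```

View pics/w3.png

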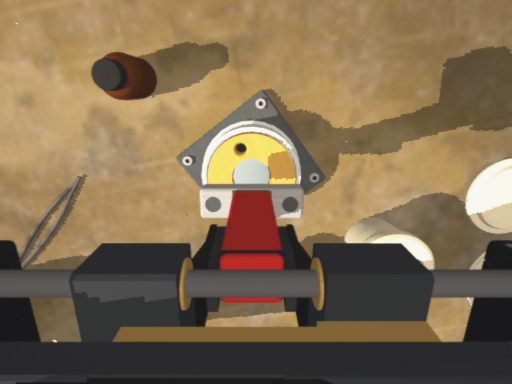

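The spanner now hangs upright (about 91°), above the ring. One hole is visible at (240,148), and the brass arc runs above the head. I'll firm up the grip, turn the tool by -108°, and compute the ring from this picture.

```bash
cat >> h.py <<'E'
def ring(c,excl=None):
    im=c['image'];h=cv2.cvtColor(im,cv2.COLOR_RGB2HSV)
    m=((h[...,0]>15)&(h[...,0]<32)&(h[...,1]>110)&(h[...,2]>185)).astype(np.uint8)
    n,l,s,ce=cv2.connectedComponentsWithStats(m); k=1+np.argmax(s[1:,4]); m=(l==k).astype(np.uint8)
    cs,_=cv2.findContours(m,cv2.RETR_EXTERNAL,cv2.CHAIN_APPROX_NONE)
    return m,s[k],np.array([plane(c,p[0],.05)[:2] for p in max(cs,key=len)])
def circ(P,r=.0445):
    from scipy.optimize import least_squares as ls
    f=ls(lambda x:np.hypot(*(P-x).T)-r,P.mean(0),loss='cauchy',f_scale=.0007); return f.x,np.median(abs(f.fun))
E
python3 - <<'E'
from h import *
c=cam('wrist');m,s,P=ring(c);print(s)
# keep upper arc
px=np.array([proj(c,[*p,.05]) for p in P]); P2=P[px[:,1]<175]
for r in(.0425,.0435,.0445):print(circ(P2,r))
g=cv2.cvtColor(c['image'],cv2.COLOR_RGB2GRAY);w=g[138:160,230:252];ys,xs=np.nonzero(w<90);p=(230+xs.mean(),138+ys.mean());print(p,plane(c,p,.05))
t=cam('top');print([plane(t,p,.05).round(4) for p in((189.4,192.6),(210.9,189.5))])
E
```

```text
[ 139   68  102   97 2996]
(array([0.48302345, 0.25422242]), np.float64(0.010485004282141427))
(array([0.48488504, 0.2540586 ]), np.float64(0.010210184801510931))
(array([0.4845827, 0.2555708]), np.float64(0.009717561776528758))
(np.float64(240.53623188405797), np.float64(147.26086956521738)) [0.53569145 0.21011704 0.05      ]
[array([0.5358, 0.2065, 0.05  ]), array([0.5451, 0.1459, 0.05  ])]
```

Request:
step_arm:
  steps: [0,0,0,0,0,0,0,0,0,-9,0,0,0,0,-9,0,0,0,0,-9,0,0,0,0,-9,0,0,0,0,-9,0,0,0,0,-9,0,0,0,0,-9,0,0,0,0,-9,0,0,0,0,-9,0,0,0,0,-9,0,0,0,0,0]
  grip_force: 25

```text
time_s: 10.88
tool_pos: [0.5414, 0.1755, 0.3677]
tool_rot: [-180.0, -0.0, 169.6]
force: [0.2, -0.1, -2.8]
grip_width: 0.0297
grasp_force: 25.0
```

```bash
python3 - <<'E'
from h import *
print(tilt()); c=cam('wrist','w4.png');o=env.get_obs();print(o['tool_pos'],o['tool_rot'],o['qpos'])
m,s,P=ring(c);print(s)
for r in(.0425,.0435,.0445):print(circ(P,r))
E
```

```text
(np.int64(192), np.float64(90.5), 0.029378129736344433, array([-0.1,  0.5, -2.3]), array([ 0.119, -0.11 , -0.008]))
[0.54138643 0.17563663 0.36772428] [-1.79985109e+02  2.94220992e-03  1.69557697e+02] [ 26.88583993  17.42629939 -56.08237058  96.30439685  14.97503469
  74.29189372  47.47464293]
[ 114  322  327   19 4756]
(array([0.7062484 , 0.18762344]), np.float64(0.061171294543024037))
(array([0.70534714, 0.18647521]), np.float64(0.059968854190052975))
(array([0.70423802, 0.18606945]), np.float64(0.059113941649160756))
```

View pics/w4.png

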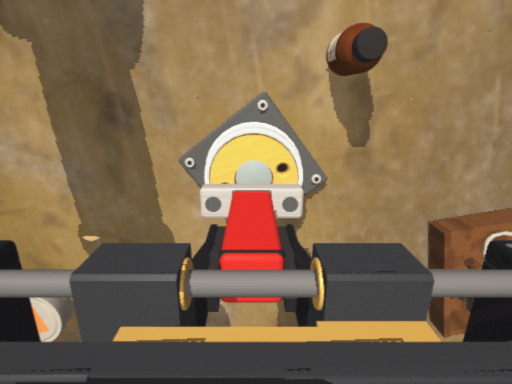

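The view shows the right hole at (282,167) and the left hole at (224,185), just above the head bar.

```bash
python3 - <<'E'
from h import *
c=cam('wrist');g=cv2.cvtColor(c['image'],cv2.COLOR_RGB2GRAY)
w=g[158:178,272:293];ys,xs=np.nonzero(w<95);p=(272+xs.mean(),158+ys.mean());H1=plane(c,p,.05)
print(p,H1)
h=cv2.cvtColor(c['image'],cv2.COLOR_RGB2HSV)
m=((h[...,0]>15)&(h[...,0]<32)&(h[...,1]>120)&(h[...,2]>170));m[185:]=0;m[:110]=0;m[:,:200]=0;m[:,310:]=0
ys,xs=np.nonzero(m);print(xs.min(),xs.max(),ys.min(),ys.max())
P=[]
for v in range(ys.min()+4,184,2):
    u=xs[ys==v];P+=[plane(c,(u.min()-.5,v),.05)[:2],plane(c,(u.max()+.5,v),.05)[:2]]
for u in range(225,285,3):
    v=ys[xs==u];P.append(plane(c,(u,v.min()-.5),.05)[:2])
P=np.array(P)
from scipy.optimize import least_squares as ls
f=ls(lambda x:np.hypot(*(P-x[:2]).T)-x[2],[.54,.176,.0445],loss='cauchy',f_scale=.0005);print(f.x,np.median(abs(f.fun)))
C=f.x[:2];d=H1[:2]-C;print(np.hypot(*d),np.degrees(np.arctan2(d[1],d[0])))
H2=plane(c,(224,185),.05);print(H2)
E
```

```text
(np.float64(281.859375), np.float64(167.421875)) [0.53361743 0.20882854 0.05      ]
208 309 110 183
[0.53946486 0.17855993 0.04425999] 0.0004021505350332022
0.030828248238387534 100.933962979419
[0.54110378 0.14793187 0.05      ]
```

Request:
step_arm:
  steps: [0,0,0,0,-10,0,0,0,0,-10,0,0,0,0,0,0,0,0,0,0]

```text
time_s: 11.52
tool_pos: [0.5414, 0.1759, 0.3677]
tool_rot: [-180.0, -0.0, -170.5]
force: [-0.2, -0.3, -2.3]
grip_width: 0.0298
grasp_force: 25.0
```

```bash
python3 - <<'E'
from h import *
c=cam('wrist');o=env.get_obs();print(o['tool_pos'],o['tool_rot'],o['qpos'].round(0))
cr=c['image'][100:230,185:325];cv2.imwrite('pics/w5.png',cv2.resize(cr,None,fx=4,fy=4,interpolation=cv2.INTER_CUBIC)[:,:,::-1])
E
```

```text
[0.54132181 0.17597528 0.36773718] [-1.79984284e+02  3.89284350e-03 -1.70411034e+02] [ 29.  19. -60.  96.  17.  75.  66.]
```

View pics/w5.png

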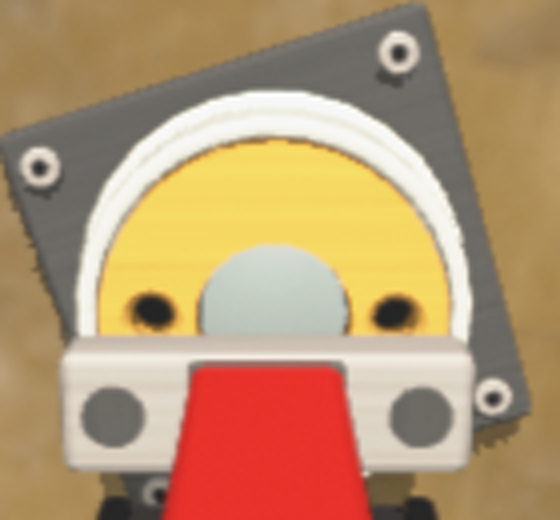

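The crop shows both holes, at (153,312) and (397,312), and the pin tops on the head bar at (113,416) and (421,416). Both pairs are symmetric about the handle.

```bash
cat >> h.py <<'E'
def align(hl,hr,pl,pr,c,slip=0):
    o=env.get_obs();R=Ro.from_euler('xyz',o['tool_rot'],degrees=True).as_matrix();T=np.array(o['tool_pos'])
    H=[plane(c,p,.05) for p in(hl,hr)];zt=T[2]-.164-.096+.018-slip
    P=[plane(c,p,zt) for p in(pl,pr)]
    print('sep',[np.linalg.norm(q[1]-q[0]) for q in(H,P)]); hm=(H[0]+H[1])/2;pm=(P[0]+P[1])/2
    a=[np.degrees(np.arctan2(*(q[1]-q[0])[1::-1])) for q in(H,P)]
    print('holes',hm,'pins',pm,'tcp',T,'shift tool',(R.T@(hm-pm)*1000).round(1),'pin off from tcp, tool axes',(R.T@(pm-T)*1000).round(1),'yaw+',a[0]-a[1])
E
python3 - <<'E'
from h import *
align((223.2,178),(284.2,178.3),(213.2,203.8),(290.4,204.2),cam('wrist'))
E
```

```text
sep [np.float64(0.06186089926137359), np.float64(0.059982047253221024)]
holes [0.53858158 0.17893364 0.05      ] pins [0.53899534 0.1769341  0.12573907] tcp [0.54133041 0.17599385 0.36773907] shift tool [ 0.1  2.1 75.7] pin off from tcp, tool axes [  2.2   1.4 242. ] yaw+ 0.023556402935682286
```

```bash
python3 - <<'E'
from h import *
c=cam('wrist')
for s in(.006,.008,.01):align((223.2,178),(284.2,178.3),(213.2,203.8),(290.4,204.2),c,s)
E
```

```text
sep [np.float64(0.061863310732388335), np.float64(0.06160024501187814)]
holes [0.53858399 0.17895458 0.05      ] pins [0.54116464 0.17733525 0.11975107] tcp [0.54131792 0.17599077 0.36775107] shift tool [ 2.3  2.1 69.8] pin off from tcp, tool axes [-1.00e-01  1.40e+00  2.48e+02] yaw+ 0.023373369929970522
sep [np.float64(0.061863310732388335), np.float64(0.06213966562890187)]
holes [0.53858399 0.17895458 0.05      ] pins [0.54188844 0.17746139 0.11775107] tcp [0.54131792 0.17599077 0.36775107] shift tool [ 3.   2.  67.8] pin off from tcp, tool axes [ -0.8   1.4 250. ] yaw+ 0.023373369929970522
sep [np.float64(0.061863310732388335), np.float64(0.06267908624592558)]
holes [0.53858399 0.17895458 0.05      ] pins [0.54261224 0.17758753 0.11575107] tcp [0.54131792 0.17599077 0.36775107] shift tool [ 3.7  2.  65.8] pin off from tcp, tool axes [ -1.5   1.4 252. ] yaw+ 0.023373369930055787
```

Request:
step_arm:
  steps: [0,2.6,2,0,0,0,0,0,12,0,0,0,0,12,0,0,0,0,8,0,0,0,0,3,0,0,0,0,2,0,0,0,0,2,0,0,0,0,2,0,0,0,0,0,0]

```text
time_s: 12.8
tool_pos: [0.5385, 0.1775, 0.3267]
tool_rot: [-180.0, 0.0, -170.3]
force: [0.8, -0.3, -2.5]
grip_width: 0.0298
grasp_force: 25.0
```

Request:
step_arm:
  steps: [0,0,0,2,0,0,0,0,2,0,0,0,0,1,0,0,0,0,0,0]

```text
time_s: 13.3
tool_pos: [0.5385, 0.1775, 0.3216]
tool_rot: [-180.0, 0.0, -170.3]
force: [1.8, 0.0, -3.3]
grip_width: 0.0299
grasp_force: 25.0
```

Request:
step_arm:
  steps: [0,0,0,1.5,0,0,0,0,1.5,0,0,0,0,1,0,0,0,0,0,0]

```text
time_s: 13.8
tool_pos: [0.5387, 0.1777, 0.3187]
tool_rot: [-180.0, 0.0, -170.3]
force: [-0.6, -1.7, 4.4]
grip_width: 0.03
grasp_force: 25.0
```

```bash
python3 - <<'E'
from h import *
c=cam('wrist');a=cam('scene')
cr=cv2.resize(c['image'][120:260,175:335],None,fx=3.5,fy=3.5,interpolation=cv2.INTER_CUBIC)
cv2.imwrite('pics/w6.png',cr[:,:,::-1])
o=env.get_obs();print(o['tool_pos'],o['force'],o['wrist_torque'])
# predicted pin-top pixels and bar ends if home / if tips on the ring
R=Ro.from_euler('xyz',o['tool_rot'],degrees=True).as_matrix();T=o['tool_pos']
for zt in(.068,.070,.082):
    print(zt,[((proj(c,[*(T+R@[0,y,0])[:2],zt])-[175,120])*3.5).round(1) for y in(-.031,.031,-.042,.042)])
E
```

```text
[0.53862443 0.17767871 0.31871288] [-1.41576354 -1.25799565  5.46580023] [-0.07273575  0.23401365 -0.07563497]
0.068 [array([128.7, 288.9]), array([397.8, 288.9]), array([ 81. , 288.9]), array([445.6, 288.9])]
0.07 [array([127.6, 291.9]), array([398.9, 291.9]), array([ 79.5, 291.9]), array([447. , 291.9])]
0.082 [array([120.7, 310.8]), array([405.3, 310.8]), array([ 70.2, 310.8]), array([455.8, 310.8])]
```

View pics/w6.png

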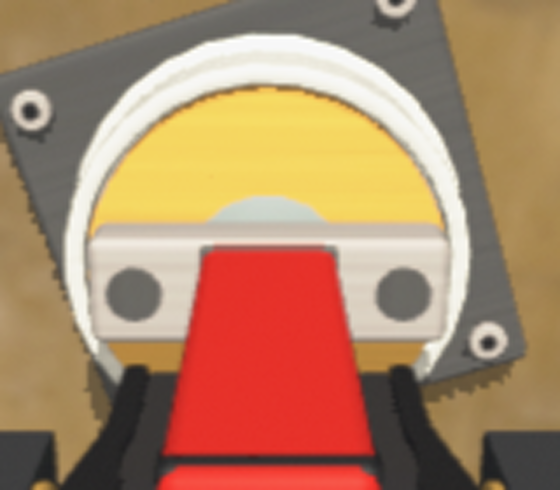

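The pin-top spacing matches a seated spanner (269 px against 269 predicted). I'll press lightly, then let go.

Request:
step_arm:
  steps: [0,0,0,1,0,0,0,0,1,0,0,0,0,0,0]

```text
time_s: 14.28
tool_pos: [0.5392, 0.1779, 0.3185]
tool_rot: [-179.9, 0.2, -170.3]
force: [-2.3, -3.1, 14.3]
grip_width: 0.0296
grasp_force: 25.0
```

Request:
step_arm:
  steps: [0.45,0,0,0,0,0.6,0,0,0,0,1,0,0,0,0,1,0,0,0,0,1,0,0,0,0,1,0,0,0,0,1,0,0,0,0,1,0,0,0,0]

```text
time_s: 15.28
tool_pos: [0.5385, 0.1775, 0.3157]
tool_rot: [-180.0, 0.0, -170.2]
force: [-0.1, -1.2, -0.4]
grip_width: 0.0867
grasp_force: 0.0
```

```bash
python3 - <<'E'
from h import *
c=cam('wrist')
cr=cv2.resize(c['image'][120:260,175:335],None,fx=3.5,fy=3.5,interpolation=cv2.INTER_CUBIC)
cv2.imwrite('pics/w7.png',cr[:,:,::-1])
o=env.get_obs();print(o['tool_pos'],o['tool_rot'],o['force'],o['wrist_torque'],o['qpos'].round(0))
R=Ro.from_euler('xyz',o['tool_rot'],degrees=True).as_matrix();T=o['tool_pos']
for zt in(.068,.070,.082):
    print(zt,[((proj(c,[*(T+R@[0,y,0])[:2],zt])-[175,120])*3.5).round(1) for y in(-.031,.031)])
E
```

```text
[0.53843869 0.17750457 0.31571215] [-1.79994523e+02 -3.21748046e-03 -1.70245906e+02] [-0.41195816 -0.34649387  0.27565287] [ 0.1257593  -0.08771    -0.01631777] [ 28.  21. -58. 100.  19.  69.  64.]
0.068 [array([126.5, 294.2]), array([398.8, 294.2])]
0.07 [array([125.4, 297.3]), array([399.8, 297.2])]
0.082 [array([118.3, 316.7]), array([406.5, 316.7])]
```

View pics/w7.png

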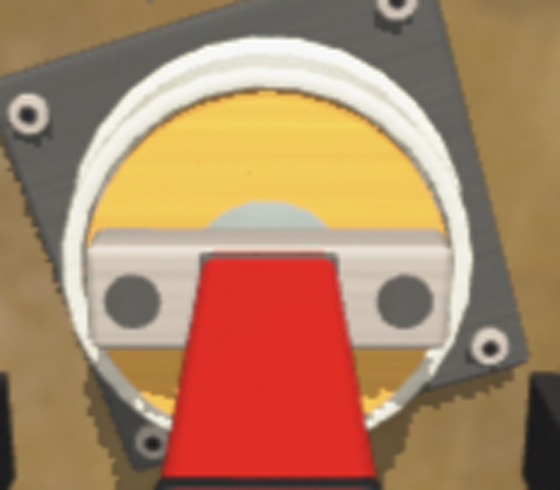

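The spanner stands by itself with pins home (spacing 272 px, as predicted for seated). Regripping lower and starting the turn.

Request:
step_arm:
  steps: [1,0,0,5,0,1,0,0,0,0,0,0,0,0,0,0,0,0,0,0,0,0,0,0,0,0,0,0,0,0,0,0,0,0,0,0,0,0,0,0,0,0,0,0,0]
  grip_force: 50

```text
time_s: 16.45
tool_pos: [0.5384, 0.1775, 0.3107]
tool_rot: [-180.0, -0.0, -170.2]
force: [0.2, 0.1, 1.0]
grip_width: 0.0299
grasp_force: 50.0
```

```bash
cat >> h.py <<'E'
def st():
    o=env.get_obs();R=Ro.from_euler('xyz',o['tool_rot'],degrees=True).as_matrix()
    print('t',o['time_s'],'pos',o['tool_pos'].round(4),'rot',np.round(o['tool_rot'],1),'F',o['force'].round(1),'Ftool',(R.T@o['force']).round(1),'M',o['wrist_torque'].round(2),o['grip_width'],o['qpos'].round(0))
E
python3 -c "
from h import *
st()"
```

```text
t 16.45 pos [0.5384 0.1775 0.3107] rot [-180.    -0.  -170.2] F [0.2 0.1 1. ] Ftool [-0.2  0.  -1. ] M [ 0.14 -0.11 -0.04] 0.029888096446087208 [ 28.  22. -58. 100.  20.  69.  64.]
```

Request:
step_arm:
  steps: [0,0,0,0,3,0,0,0,0,4,0,0,0,0,4,0,0,0,0,4,0,0,0,0,0]

```text
time_s: 17.08
tool_pos: [0.5387, 0.1778, 0.3108]
tool_rot: [180.0, 0.1, 174.8]
force: [1.2, 1.0, -1.4]
grip_width: 0.0299
grasp_force: 50.0
```

```bash
python3 -c "
from h import *
st()"
```

```text
t 17.075 pos [0.5387 0.1778 0.3108] rot [1.800e+02 1.000e-01 1.748e+02] F [ 1.2  1.  -1.4] Ftool [-1.1  1.1  1.4] M [ 0.45 -0.72  0.08] 0.02987275904328376 [ 26.  20. -55. 100.  18.  68.  50.]
```

Request:
step_arm:
  steps: [0,0,0,0.5,4,0,0,0,0.5,5,0,0,0,0,5,0,0,0,0,5,0,0,0,0,5,0,0,0,0,0]

```text
time_s: 17.82
tool_pos: [0.5389, 0.1784, 0.3107]
tool_rot: [179.8, 0.1, 150.9]
force: [1.2, 3.8, 2.7]
grip_width: 0.0302
grasp_force: 50.0
```

```bash
python3 -c "
from h import *
st()"
```

```text
t 17.825 pos [0.5389 0.1784 0.3107] rot [1.798e+02 1.000e-01 1.509e+02] F [1.2 3.8 2.7] Ftool [ 0.8  3.9 -2.7] M [ 0.72 -0.57  0.01] 0.030157845081977375 [ 22.  19. -51. 101.  16.  68.  28.]
```

Request:
step_arm:
  steps: [0,0.1,1.3,0.3,0,0,0,0,0,4,0,0,0,0,5,0,0,0,0,5,0,0,0,0,5,0,0,0,0,5,0,0,0,0,0]

```text
time_s: 18.7
tool_pos: [0.5396, 0.1793, 0.3107]
tool_rot: [179.8, 0.0, 126.8]
force: [2.1, 2.4, 5.4]
grip_width: 0.0293
grasp_force: 50.0
```

```bash
python3 -c "
from h import *
st()"
```

```text
t 18.7 pos [0.5396 0.1793 0.3107] rot [179.8   0.  126.8] F [2.1 2.4 5.4] Ftool [ 0.6  3.2 -5.4] M [ 0.51 -0.43 -0.09] 0.029313988634867998 [ 19.  18. -47. 100.  14.  68.   5.]
```

Request:
step_arm:
  steps: [0,0,0.5,0,5,0,0,0,0,5,0,0,0,0,5,0,0,0,0,5,0,0,0,0,5,0,0,0,0,0]

```text
time_s: 19.45
tool_pos: [0.5403, 0.1795, 0.3107]
tool_rot: [179.8, -0.0, 101.9]
force: [3.0, 1.9, 6.2]
grip_width: 0.03
grasp_force: 50.0
```

```bash
python3 -c "
from h import *
st()"
```

```text
t 19.45 pos [0.5403 0.1795 0.3107] rot [179.8  -0.  101.9] F [3.  1.9 6.2] Ftool [ 1.3  3.3 -6.2] M [ 0.67 -0.82 -0.09] 0.029998419827161577 [ 16.  17. -43. 100.  12.  67. -19.]
```

Request:
step_arm:
  steps: [0,0,0,0,3,0,0,0,0,3,0,0,0,0,3,0,0,0,0,3,0,0,0,0,0,0,0,0,0,0]

```text
time_s: 20.2
tool_pos: [0.5405, 0.1794, 0.3107]
tool_rot: [179.8, -0.1, 89.9]
force: [4.6, 2.6, 5.4]
grip_width: 0.0297
grasp_force: 50.0
```

```bash
python3 -c "
from h import *
st()"
```

```text
t 20.2 pos [0.5405 0.1794 0.3107] rot [ 1.798e+02 -1.000e-01  8.990e+01] F [4.6 2.6 5.4] Ftool [ 2.7  4.7 -5.4] M [ 0.7  -1.13 -0.09] 0.02974504030925509 [ 14.  17. -41. 101.  12.  67. -30.]
```

```bash
cat >> h.py <<'E'
def pins():
    c=cam('wrist');g=cv2.cvtColor(c['image'],cv2.COLOR_RGB2GRAY);h=cv2.cvtColor(c['image'],cv2.COLOR_RGB2HSV)
    w=(slice(188,222),slice(195,312))
    m=(g[w]<130)&(h[w][...,1]<60)
    B=[(ce+[195,188],s[4],(s[2],s[3])) for ce,s in blobs(m,60)]
    for b in B: print('blob',b)
    o=env.get_obs();R=Ro.from_euler('xyz',o['tool_rot'],degrees=True).as_matrix()
    print('pred',[proj(c,[*(o['tool_pos']+R@[0,y,0])[:2],.068]).round(1) for y in(-.031,.031)],'eff7',o['effort'].round(2))
E
python3 -c "
from h import *
pins()"
```

```text
blob (array([255.1, 190.1]), np.int32(484), (np.int32(104), np.int32(13)))
blob (array([309.5, 211.1]), np.int32(87), (np.int32(7), np.int32(34)))
blob (array([211.3, 208. ]), np.int32(172), (np.int32(15), np.int32(15)))
blob (array([291.1, 208.1]), np.int32(228), (np.int32(17), np.int32(17)))
pred [array([211.8, 206.6]), array([291.1, 206.5])] eff7 [ 4.900e-01 -3.479e+01 -4.590e+00 -2.350e+01  0.000e+00  1.890e+00
  1.000e-02]
```

Request:
step_arm:
  steps: [0,0,1.2,0,0,0,0,0,0,2,0,0,0,0,2,0,0,0,0,2,0,0,0,0,0]

```text
time_s: 20.88
tool_pos: [0.5412, 0.1795, 0.3107]
tool_rot: [179.9, -0.1, 83.9]
force: [2.6, 2.9, 6.9]
grip_width: 0.0299
grasp_force: 50.0
```

```bash
python3 -c "
from h import *
st();pins()"
```

```text
t 20.875 pos [0.5412 0.1795 0.3107] rot [ 1.799e+02 -1.000e-01  8.390e+01] F [2.6 2.9 6.9] Ftool [ 3.1  2.3 -6.9] M [ 0.55 -0.62  0.15] 0.02985407731989241 [ 14.  17. -40. 100.  11.  67. -36.]
blob (array([251.9, 189.6]), np.int32(410), (np.int32(104), np.int32(5)))
blob (array([309.6, 209.9]), np.int32(75), (np.int32(7), np.int32(34)))
blob (array([211.3, 208.1]), np.int32(164), (np.int32(15), np.int32(15)))
blob (array([291., 208.]), np.int32(222), (np.int32(17), np.int32(17)))
pred [array([212.4, 206.4]), array([291.8, 206.3])] eff7 [  0.72 -34.69  -4.14 -23.97   0.22   1.2   -0.1 ]
```

Request:
step_arm:
  steps: [0,0,0,0,2,0,0,0,0,2,0,0,0,0,2,0,0,0,0,0]

```text
time_s: 21.42
tool_pos: [0.5413, 0.1795, 0.3107]
tool_rot: [179.9, -0.1, 77.9]
force: [3.6, 2.8, 6.9]
grip_width: 0.0298
grasp_force: 50.0
```

```bash
python3 -c "
from h import *
st();pins()"
```

```text
t 21.425 pos [0.5413 0.1795 0.3107] rot [ 1.799e+02 -1.000e-01  7.790e+01] F [3.6 2.8 6.9] Ftool [ 3.5  3.  -6.9] M [ 0.65 -0.65  0.12] 0.029786173565873056 [ 13.  16. -39. 100.  11.  67. -42.]
blob (array([251.8, 189.5]), np.int32(402), (np.int32(104), np.int32(5)))
blob (array([291. , 207.9]), np.int32(216), (np.int32(17), np.int32(16)))
blob (array([211.5, 208.2]), np.int32(160), (np.int32(14), np.int32(14)))
pred [array([212.5, 206.3]), array([291.8, 206.3])] eff7 [  0.62 -34.92  -4.11 -23.91   0.15   1.35  -0.1 ]
```

Request:
step_arm:
  steps: [0,0,0,0,2,0,0,0,0,2,0,0,0,0,2,0,0,0,0,0]

```text
time_s: 21.98
tool_pos: [0.5414, 0.1795, 0.3107]
tool_rot: [179.8, -0.1, 72.0]
force: [3.1, 1.4, 6.1]
grip_width: 0.0295
grasp_force: 50.1
```

```bash
python3 -c "
from h import *
st();pins()"
```

```text
t 21.975 pos [0.5414 0.1795 0.3107] rot [ 1.798e+02 -1.000e-01  7.200e+01] F [3.1 1.4 6.1] Ftool [ 2.3  2.5 -6.1] M [ 0.57 -0.86  0.62] 0.029529172673644435 [ 12.  16. -38. 100.  11.  67. -47.]
blob (array([251.8, 189.5]), np.int32(400), (np.int32(103), np.int32(5)))
blob (array([211.5, 208.2]), np.int32(161), (np.int32(14), np.int32(15)))
blob (array([290.9, 207.3]), np.int32(202), (np.int32(17), np.int32(15)))
pred [array([212.4, 206.2]), array([291.8, 206.1])] eff7 [  0.85 -35.11  -3.78 -23.93  -0.21   1.44  -0.61]
```

Request:
step_arm:
  steps: [0,0,0,0,1.5,0,0,0,0,1.5,0,0,0,0,0]

```text
time_s: 22.4
tool_pos: [0.5413, 0.1799, 0.3107]
tool_rot: [179.8, -0.1, 69.2]
force: [5.3, 2.1, 5.9]
grip_width: 0.0299
grasp_force: 51.3
```

```bash
python3 -c "
from h import *
st();pins()"
```

```text
t 22.4 pos [0.5413 0.1799 0.3107] rot [ 1.798e+02 -1.000e-01  6.920e+01] F [5.3 2.1 5.9] Ftool [ 3.9  4.3 -5.9] M [ 0.59 -0.87  1.63] 0.02994152698530793 [ 12.  16. -38. 100.  11.  67. -50.]
blob (array([248.9, 190.1]), np.int32(394), (np.int32(102), np.int32(6)))
blob (array([290.8, 206.3]), np.int32(200), (np.int32(17), np.int32(15)))
blob (array([211.6, 210. ]), np.int32(157), (np.int32(14), np.int32(14)))
pred [array([212.2, 206.1]), array([291.6, 206. ])] eff7 [  1.79 -35.3   -2.85 -23.97  -0.66   1.6   -1.65]
```

The wrist torque has jumped to 1.6 N m and the bar now lags the tool, so the ring is on its stop after about 117°, with pins home. I'll unwind the arm slightly inside the pin play, release and lift straight up.

Request:
step_arm:
  steps: [0,0,0,0,-1.2,0,0,0,0,-1.2,0,0,0,0,0]
  grip_force: 20

```text
time_s: 22.82
tool_pos: [0.5413, 0.1792, 0.3107]
tool_rot: [179.9, -0.1, 71.3]
force: [2.5, 0.3, 6.9]
grip_width: 0.03
grasp_force: 19.7
```

```bash
python3 -c "
from h import *
st();pins()"
```

```text
t 22.825 pos [0.5413 0.1792 0.3107] rot [ 1.799e+02 -1.000e-01  7.130e+01] F [2.5 0.3 6.9] Ftool [ 1.1  2.3 -6.9] M [ 0.41 -0.64 -0.07] 0.030000786743953626 [ 12.  16. -38. 100.  11.  67. -48.]
blob (array([247.7, 189.5]), np.int32(374), (np.int32(102), np.int32(5)))
blob (array([290.9, 206.2]), np.int32(204), (np.int32(17), np.int32(15)))
blob (array([211.6, 208.8]), np.int32(159), (np.int32(14), np.int32(14)))
pred [array([212.7, 206.1]), array([292. , 206.1])] eff7 [ 3.900e-01 -3.486e+01 -4.210e+00 -2.403e+01  6.000e-02  1.140e+00
  2.000e-02]
```

Request:
step_arm:
  steps: [0.45,0,0,0,0,0.6,0,0,0,0,1,0,0,0,0,1,0,0,0,0,1,0,0,0,0,1,0,0,0,0]

```text
time_s: 23.62
tool_pos: [0.5406, 0.179, 0.3094]
tool_rot: [-180.0, 0.0, 71.2]
force: [-0.3, -0.4, 0.1]
grip_width: 0.0809
grasp_force: 0.0
```

```bash
python3 -c "
from h import *
st();pins()"
```

```text
t 23.625 pos [0.5406 0.179  0.3094] rot [-180.     0.    71.2] F [-0.3 -0.4  0.1] Ftool [-0.4 -0.1 -0.1] M [-0.08 -0.03  0.01] 0.0809465221286077 [ 12.  16. -38. 101.  11.  67. -48.]
blob (array([251.2, 189.6]), np.int32(388), (np.int32(106), np.int32(9)))
blob (array([292.8, 205.6]), np.int32(222), (np.int32(18), np.int32(16)))
blob (array([212.9, 208.3]), np.int32(174), (np.int32(15), np.int32(15)))
pred [array([213.2, 206.1]), array([293. , 206.1])] eff7 [ 1.000e-02 -3.841e+01 -5.200e+00 -2.888e+01 -6.000e-02 -3.000e-02
  0.000e+00]
```

Request:
step_arm:
  steps: [1,0,0,-5,0,1,0,0,-15,0,1,0,0,-25,0,1,0,0,-30,0,1,0,0,-30,0,1,0,0,-15,0,1,0,0,0,0,1,0,0,0,0]

```text
time_s: 24.68
tool_pos: [0.5403, 0.1788, 0.4283]
tool_rot: [-179.9, 0.1, 71.1]
force: [0.1, -0.4, -1.2]
grip_width: 0.0874
grasp_force: 0.0
```

```bash
python3 - <<'E'
from h import *
st()
c=cam('wrist');g=cv2.cvtColor(c['image'],cv2.COLOR_RGB2GRAY);h=cv2.cvtColor(c['image'],cv2.COLOR_RGB2HSV)
o=env.get_obs();R=Ro.from_euler('xyz',o['tool_rot'],degrees=True).as_matrix()
q=[proj(c,[*(o['tool_pos']+R@[0,y,0])[:2],.068]).round(1) for y in(-.031,.031)];print('pred pins',q)
m=(g<130)&(h[...,1]<60);k=np.zeros_like(m)
for p in q:k[int(p[1])-12:int(p[1])+12,int(p[0])-14:int(p[0])+14]=1
print([(b[0],b[1][4]) for b in blobs(m&k,40)])
r=((h[...,0]<6)|(h[...,0]>174))&(h[...,1]>170)&(h[...,2]>60)
print('red',[(b[0],b[1]) for b in blobs(r,300)],'pred handle top',[proj(c,[*o['tool_pos'][:2],z]).round(1) for z in(.068,.176)])
t=cam('top')
b0=t['image'];hh=cv2.cvtColor(b0,cv2.COLOR_RGB2HSV)
for n,(u,v) in dict(bottle=(159,227),cup=(242,145),tin=(308,146)).items(): print(n,b0[v-1:v+2,u-1:u+2].mean((0,1)).round(0))
i0=cv2.imread('pics/t1.png')[:,:,::-1];d=np.abs(i0.astype(int)-b0).max(2)
for n,(u,v) in dict(bottle=(159,227),cup=(242,145),tin=(308,146)).items(): print(n,'diff',d[v-20:v+20,u-20:u+20].mean())
E
```

```text
t 24.675 pos [0.5403 0.1788 0.4283] rot [-1.799e+02  1.000e-01  7.110e+01] F [ 0.1 -0.4 -1.2] Ftool [-0.3  0.2  1.2] M [-0.04 -0.09 -0.03] 0.08742163394404484 [ 13.  11. -39.  92.   7.  80. -45.]
pred pins [array([226. , 169.4]), array([280. , 169.4])]
[(array([277.9, 158.1]), np.int32(54)), (array([279.8, 168.6]), np.int32(116)), (array([225.8, 170.5]), np.int32(79))]
red [(array([252.8, 172.8]), array([237, 161,  33,  24, 657], dtype=int32)), (array([253.3, 200.3]), array([ 236,  185,   36,   31, 1051], dtype=int32))] pred handle top [array([253. , 169.4]), array([253.4, 201.2])]
bottle [127. 119.  83.]
cup [207. 184. 152.]
tin [245. 154. 100.]
bottle diff 36.035
cup diff 35.200625
tin diff 17.214375
```

```bash
python3 -c "
from h import *
print(env.sign_off())"
```

```text
the job is handed in; nothing more can be done
None
```

The job is handed in: the spanner stands upright in the ring with both pins home, it was let go and retaken, and the ring was turned about 117° clockwise until the wrist torque jumped to 1.6 N m, which I took as the stop. The arm was kept clear of the bottle, tin and cup, but my last image check, with the arm in view, could not confirm they had not moved.

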